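# Clear the scraper off a hinged plaster mould and hold its cover at the balance point

## Task

The seam scraper lies on the closed cover of the hinged plaster mould: stand it, steel head down, in the straight-sided tool crock without a handle, and let go of it. Then grip the mould cover by its wooden bar, swing it up to its balance point, where it stands straight up over its hinge, without letting it go over backwards, and finish while still gripping the bar and holding the cover there, still. Leave everything else on the bench where it stands.

Things in the scene. Friction and masses are not known exactly. Their poses are not given: they have to be found in the camera images.
- mould: Fixed plaster mould on a plywood board (board 200 in x, 240 in y). The board and lower half are 70 high, and the hinged cover, a plaster slab 155 x 200 x 30, lies on it, so that the closed top is 100 above the table. Origin: centre of the underside, on the table; z up, x from the bar side (which faces the robot, turned up to 0.3 rad) to the hinge side.
- cover_hinge (a point): Middle of the cover's hinge line: 85 along the mould's x from its origin, 85 up. The hinge line runs along the mould's y, in the slab's mid-plane; slab and bar lie in one plane with it.
- cover (a joint): Cover angle, rad: 0 closed and level, grows as the bar side swings up and over away from the robot. Weight 0.83 kg, nearly free hinge: below 1.571 it falls shut, above it falls back to a stop at 2.3. It balances at 1.571, when the slab stands vertical with the bar straight above the hinge.
- sleeve: The cover's grab bar: a wooden sleeve 16 in diameter, 124 long, turning freely on its own axis (so fingers may keep pointing down through the swing), on two arms; gap to the slab 37. Origin: its centre, 210 from the hinge line; closed, 125 to the -x side of the mould's origin and 85 above the table. Its y axis is the bar's axis, parallel to the hinge; its x and z turn with it.
- scraper: Seam scraper lying flat on the cover, 190 long, 20 high: wooden handle 140 long, 16 wide, and a heavier steel head 50 long, 28 wide. Origin: middle of its length, on its underside; x along it towards the head, z up as it lies. About 0.15 kg, its balance point 47 from the origin towards the head.
- scraper_head (a point): Centre of the scraper's head end face: 95 along the scraper's x from its origin, 10 above the underside.
- crock: Loose straight-sided stoneware crock without a handle, open at the top, 0.9 kg, left or right of the mould: 96 across outside, 84 across inside, 110 high, inner floor 8 up. Origin: centre of its underside; z up. A scraper let go in it, head well inside and slanting, tips upright by its heavy head and leans on the rim.
- crock_rim (a point): Centre of the crock's mouth, at rim height.
- mug_a: Bystander: waisted grey clay mug with a side handle, about 86 wide, 100 high; stands on the side of the mould where the crock is not. Origin: centre of its underside.
- mug_b: Bystander: smaller grey clay mug with handle, 95 high, beyond the mould on the left. Origin: centre of its underside.
- mug_c: Bystander: grey clay mug with handle, 105 high, beyond the mould on the right. Origin: centre of its underside.
- block_a: Bystander: square plaster mould block with a black band, 100 x 100 x 90, near right. Origin: centre of its underside.
- block_b: Bystander: square plaster mould block with a black band, 90 x 90 x 80, left. Origin: centre of its underside.
- slip_jar: Bystander: closed white plastic jar, 60 across, 90 high, right. Origin: centre of its underside.
- brush: Bystander: brush lying on the table, right. Origin: centre of its underside.
There are look-alikes about, which are no part of the job. Of the things like the scraper, leave any that is green; of the rest the smaller one is meant.

How it is judged:
By the outcome, as a careful person would: the job done as asked, in the order asked, and still so for the second after the job is handed in, while the arm keeps its last pose, push and grip.
It also fails if it takes over 58 s, if anything falls off the work surface, if the arm or the gripper's body presses on something with over 40 N, if the wrist force passes 120 N, or if a joint passes its speed limit or range.

## Robot

A 6-joint arm with a two-finger parallel gripper is mounted at the origin on the work surface. World frame = base frame: x ahead of the robot, y to its left, z up, the work surface at z = 0. Lengths are in m, angles in rad, forces in N, time in s.
With the tool pointing down it reaches from about 0.225 to 0.875 m from the base axis. Payload 3.4 kg.
Tool frame: the origin (TCP) lies between the finger pads; the fingertips stand 8 mm ahead of it and the grasp point (between the pads) lies 11 mm behind it; z points along the fingers, y is the line along which they close (so a half turn about z gives the same grasp; the last joint's range is limited). The gripper opens to 85 mm and grips with 20 to 120 N. Pads are 22 mm wide; open, the fingers measure 114 mm over their backs; the gripper's body (76 mm by 85 mm) begins 54 mm behind the grasp point. The pads swing forward as they close: fully open they stand 13 mm farther back than shut.
Start: joints at [1.082, 0.276, 1.505, -0, 1.361, -0.121], TCP at [0.207, 0.537, 0.213] pointing down, gripper open.
Joint ranges: [-2.89, 2.89], [-0.75, 2.08], [0.22, 2.7], [-1.18, 4.32], [0.11, 2.71], [-2.7, 2.7]. Speed limits (rad/s): [2.57, 2.57, 3.14, 3.14, 3.14, 3.14].

## Interface

Orientations are given as a unit quaternion [w, x, y, z].
In Python, from rig import manip, optics, finder gives the robot as it stands.
- The arm moves only by the tool servo_tool, never from a script. Its argument "increments" is a list of rows, each a list of 7 numbers: the shift along the tool's x, y, z in cm, then the turn, a rotation vector about the tool's x, y, z in degrees, then the closure, from -1 (fully open) to 1 (shut). In form: [[x, y, z, rx, ry, rz, gripper], ...]. A call has exactly 5 rows; each row shifts and turns the commanded pose from where the row before left it, along the tool's axes as they then stand; what a row does not reach is not made up. A row lasts 1/10 s, in which the tool goes at most 50 mm and 8.59 degrees, less where a joint would pass 70% of its speed; a pose out of reach is approached as far as the arm can. A call is refused whole if a number of a shift passes 5 or a number of a turn 8.59, either way. A call with a gripper value outside its range is refused whole. The fingers move at their own pace and stop on an object; "squeeze" is the grip in N (left out, the last holds). Time passes only in rows, so rows that do not move let the fingers close, or fill a call up. It gives the time, the measured TCP pose, the force, the opening and the grip force at its end, in the units of the state.
- manip.get_state(): the state, without advancing time (a new reading comes with each control period).
- optics.get_image(name): name is "side" or "top" or "wrist"; returns the picture (384x512x3 uint8, red, green, blue); there is no depth.
- optics.get_calibration(name): a dict with "fov_y" (degrees; the focal length in pixels is half the picture's height over the tangent of half this angle, whatever the lens; pixels are square), "cx", "cy" (the principal point, pixels), "dist_coeffs" ([k1, k2, p1, p2, k3] as OpenCV has them; the pictures are not rectified), "world_to_cam" (4x4, takes a point from world to camera coordinates). Camera axes: x right, y down, z forward; pixel columns grow to the right and rows downward; lengths in m; the calibration is good to about 2 mm. A picture is of the moment at which its call begins: read the wrist's pose just before it. get_calibration takes no time and is no camera call; for the wrist camera it gives the pose at the moment of the call.
- manip.sign_off(): hands the job in; it is judged then, once.
Trained networks look in the newest picture that a camera, given by its name, has taken for a name from the list of things; names that differ only in an ending like _2 or _b are one class to them, and where a whole thing is asked for, a point or a joint stands for the part that bears it (a point fixed in the world has none). Each returns a list of dicts, best first, with "p" (0 to 1); they miss things now and then, are a little off and sometimes report something else, mostly with a low value. They report only what shows in the picture. A call takes as long as a camera call. They do not tell look-alikes from the thing itself.
- finder.silhouettes(label, camera): "region" (384x512 bool, what is visible of it) and "box" ([centre column, centre row, width, height] in pixels, round what is visible of it).
- finder.tip_of(label, camera): "at" ([column, row] in pixels: a listed point, or the origin of a listed thing).
The state is a dict: "clock": time; "qpos": joint angles; "qd": joint speeds; "effort": joint torques, N m; "position": TCP position; "ee_rot": TCP orientation; "contact_force": force on the tool from outside, world axes, zero at the start; "moment": the same for the moment, N m; "width": finger opening in m; "gripper_force": force on a finger pad.
Only numpy, scipy, OpenCV 4.12 (cv2) and the standard library are available. Lean on these libraries where they do the work, as an engineer would, in place of code of your own. Each camera call takes 0.05 s, during which the arm holds its last target. There are 200 camera calls.

## Working session

There is one attempt and no reset: what is moved stays moved. The work goes in short steps, Python scripts to look and compute and a tool call to move; the robot and the scene stay as the last step left them, time stands still between calls to the robot, and variables do not carry over. Pictures are saved under pics/ and viewed, at most 10 in all, crops included, and the job is handed in when it is done.

Besides the shell and the picture viewer there is one more tool, called as name(argument=value, ...) on one line, values as JSON. servo_tool: Moves the arm, as the interface text tells. Its arguments: {"type":"object","properties":{"increments":{"type":"array","items":{"type":"array","items":{"type":"number"}}},"squeeze":{"type":"number"}},"required":["increments"]}

```bash
mkdir -p pics
cat > h.py <<'E'
import numpy as np, cv2
from rig import manip, optics, finder
def K(c):
    f=192/np.tan(np.radians(c["fov_y"])/2); return np.array([[f,0,c["cx"]],[0,f,c["cy"]],[0,0,1]])
def unproj(name,px,z,c=None):
    c=c or optics.get_calibration(name); T=np.array(c["world_to_cam"]); R,t=T[:3,:3],T[:3,3]
    u=cv2.undistortPoints(np.array([[px]],float),K(c),np.array(c["dist_coeffs"],float))[0,0]
    o=-R.T@t; d=R.T@np.array([u[0],u[1],1]); return o+d*(z-o[2])/d[2]
def proj(name,P,c=None):
    c=c or optics.get_calibration(name); T=np.array(c["world_to_cam"])
    return cv2.projectPoints(np.array(P,float).reshape(-1,1,3),cv2.Rodrigues(T[:3,:3])[0],T[:3,3],K(c),np.array(c["dist_coeffs"],float))[0][:,0]
def save(n,im): cv2.imwrite("pics/"+n,im[:,:,::-1])
E
python3 - <<'E'
from h import *
s=manip.get_state();print(s)
ims={}
for n in("top","side"):
    ims[n]=optics.get_image(n)
    for l in("scraper","scraper_head","crock_rim","crock","sleeve","cover_hinge","mould","mug_a"):
        r=finder.tip_of(l,n); print(n,l,[(np.round(q["at"]),round(q["p"],2),np.round(unproj(n,q["at"],{"scraper":.1,"scraper_head":.11,"crock_rim":.11,"sleeve":.085,"cover_hinge":.085}.get(l,0)),3)) for q in r[:4]])
save("a.png",ims["top"]);save("b.png",ims["side"])
E
```

```text
{'clock': 0.0, 'qpos': array([ 1.08200213e+00,  2.76614165e-01,  1.50617928e+00, -2.71678572e-06,
        1.36068853e+00, -1.20994921e-01]), 'qd': array([-1.39393370e-03, -5.36638029e-04, -3.56660494e-04, -2.52183947e-05,
       -3.46807553e-04, -7.86157686e-04]), 'effort': array([ 1.41056320e-03, -4.16773653e+01, -2.45806950e+01,  1.77718462e-04,
        1.12139378e-02, -1.02250522e-05]), 'position': array([0.2064769 , 0.53602629, 0.21181043]), 'ee_rot': array([-2.82314007e-04,  1.82864475e-01,  9.83137677e-01, -9.01493061e-04]), 'contact_force': array([ 0.51180138, -0.39412151,  0.49790733]), 'moment': array([-0.04002265, -0.00381324, -0.01953571]), 'gripper_force': 0.0, 'width': 0.08521739887505896}
top scraper [(array([140., 265.]), 0.96, array([0.258, 0.325, 0.1  ])), (array([281., 236.]), 0.59, array([ 0.347, -0.091,  0.1  ])), (array([244., 156.]), 0.57, array([0.59 , 0.022, 0.1  ]))]
top scraper_head [(array([141., 223.]), 0.87, array([0.381, 0.326, 0.11 ])), (array([238., 180.]), 0.69, array([0.512, 0.038, 0.11 ])), (array([258., 240.]), 0.67, array([ 0.336, -0.023,  0.11 ])
[... 1012 characters left out ...]
]
side crock_rim [(array([224., 128.]), 0.69, array([0.472, 0.305, 0.11 ]))]
side crock []
side sleeve [(array([259., 184.]), 0.68, array([ 0.48 , -0.004,  0.085])), (array([290., 190.]), 0.51, array([ 0.564, -0.071,  0.085]))]
side cover_hinge [(array([308., 169.]), 0.91, array([ 0.671, -0.008,  0.085])), (array([300., 269.]), 0.17, array([ 0.442, -0.365,  0.085]))]
side mould [(array([287., 192.]), 0.78, array([ 0.594, -0.007,  0.   ]))]
side mug_a [(array([302., 269.]), 0.74, array([ 0.479, -0.323,  0.   ])), (array([365., 242.]), 0.72, array([ 0.724, -0.322,  0.   ])), (array([280., 129.]), 0.62, array([0.736, 0.329, 0.   ])), (array([303., 325.]), 0.52, array([ 0.39 , -0.492,  0.   ]))]
```

View pics/a.png

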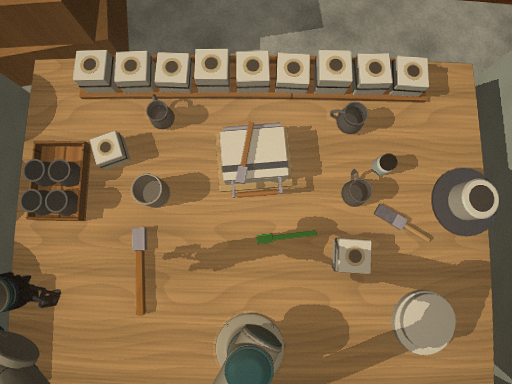

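View pics/b.png

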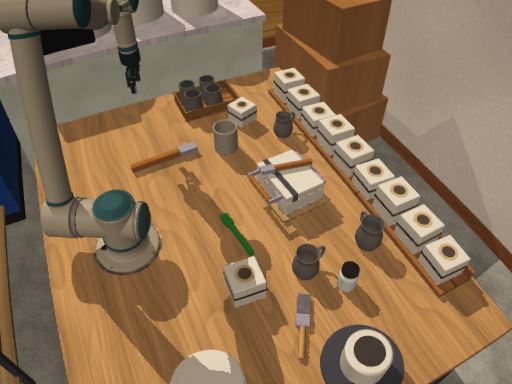

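Three scraper-like tools show up in the top view:
- **Large wooden scraper:** on the table at (140,270), bigger.
- **Green scraper:** at (287,237), excluded by colour.
- **Small wooden scraper:** on the cover, from head (240,178) to tail (250,123). It isn't green, it's the smaller of the rest and it lies on the cover, so it fits.

The crock is at (148,188). The handled mugs are at (354,190), (350,117) and (160,113). I'll confirm the scraper in an enlarged crop and measure it.

Run:
```python
from h import *
c={n:optics.get_calibration(n) for n in("top","side")}
for n in("top","side"):
    im=optics.get_image(n)
    if n=="top": save("c.png",cv2.resize(im[100:215,110:300],None,fx=4.2,fy=4.2,interpolation=cv2.INTER_CUBIC))
    for l,z in(("scraper",.11),("crock",.11),("sleeve",.085),("cover",.1)):
        for q in finder.silhouettes(l,n)[:4]:
            m=np.asarray(q["region"]).astype(np.uint8); 
            r=cv2.minAreaRect(np.argwhere(m)[:,::-1].astype(np.float32)); 
            b=cv2.boxPoints(r); print(n,l,round(q["p"],2),np.round(q["box"]),[tuple(np.round(unproj(n,p,z,c[n])[:2],3)) for p in b])
```

```text
top scraper 0.78 [137. 270.  12.  91.] [(np.float64(0.365), np.float64(0.352)), (np.float64(0.366), np.float64(0.31)), (np.float64(0.121), np.float64(0.299)), (np.float64(0.12), np.float64(0.34))]
top scraper 0.74 [284. 237.  57.   9.] [(np.float64(0.35), np.float64(-0.019)), (np.float64(0.375), np.float64(-0.187)), (np.float64(0.353), np.float64(-0.19)), (np.float64(0.328), np.float64(-0.023))]
top crock 0.81 [152. 192.  39.  38.] [(np.float64(0.459), np.float64(0.378)), (np.float64(0.549), np.float64(0.339)), (np.float64(0.496), np.float64(0.228)), (np.float64(0.408), np.float64(0.268))]
top sleeve 0.66 [257. 192.  41.  10.] [(np.float64(0.481), np.float64(0.044)), (np.float64(0.492), np.float64(-0.075)), (np.float64(0.475), np.float64(-0.076)), (np.float64(0.465), np.float64(0.042))]
top cover 0.96 [252. 161.  68.  76.] [(np.float64(0.68), np.float64(0.104)), (np.float64(0.699), np.float64(-0.098)), (np.float64(0.478), np.float64(-0.115)), (np.float64(0.459), np.float64(0.081))]
top cover 0.56 [256. 160.  80.  73.] [(np.float64(0.677), np.float64(0.118)), (np.float64(0.702), np.fl
[... 600 characters left out ...]
, np.float64(0.026)), (np.float64(0.68), np.float64(-0.017)), (np.float64(0.491), np.float64(0.013))]
side crock 0.72 [227. 139.  27.  38.] [(np.float64(0.454), np.float64(0.373)), (np.float64(0.54), np.float64(0.332)), (np.float64(0.461), np.float64(0.147)), (np.float64(0.382), np.float64(0.184))]
side cover 0.79 [285. 179.  75.  52.] [(np.float64(0.453), np.float64(0.054)), (np.float64(0.697), np.float64(0.155)), (np.float64(0.688), np.float64(-0.108)), (np.float64(0.469), np.float64(-0.179))]
side cover 0.19 [284. 165.  55.  14.] [(np.float64(0.511), np.float64(0.069)), (np.float64(0.703), np.float64(0.029)), (np.float64(0.683), np.float64(-0.017)), (np.float64(0.495), np.float64(0.024))]
```

View pics/c.png

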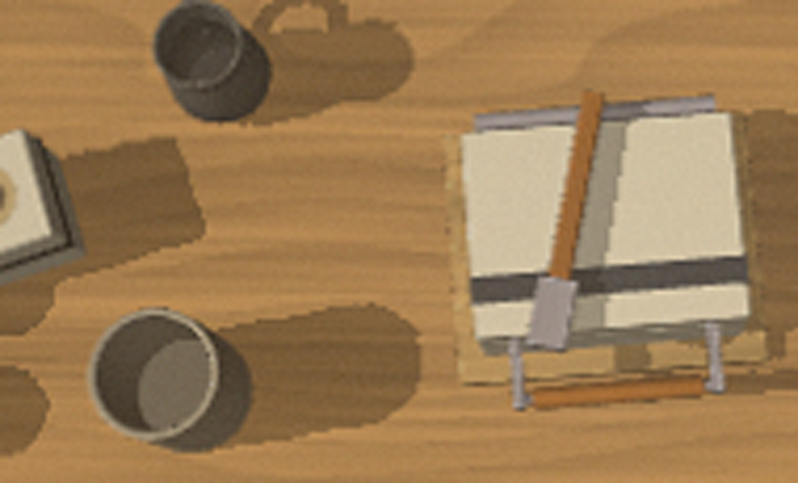

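The crop confirms it: the small wooden scraper is on the cover, head end at about (241,183) and tail at about (251,122). The crock has no handle and its mouth is centred at about (147,189). The bar runs from about (235,196) to (278,192). Next I'll compute the poses and the first move.

```bash
cat >> h.py <<'E'
from scipy.spatial.transform import Rotation as Ro
def rot(s): q=s["ee_rot"]; return Ro.from_quat([q[1],q[2],q[3],q[0]])
def down(yaw): # tool down, tool x at world yaw (deg)
    c,s_=np.cos(np.radians(yaw)),np.sin(np.radians(yaw)); return Ro.from_matrix(np.array([[c,s_,0],[s_,-c,0],[0,0,-1.]]))
def delta(p,R):
    s=manip.get_state(); A=rot(s); d=A.inv().apply(np.array(p)-s["position"])*100; w=np.degrees((A.inv()*R).as_rotvec())
    print("delta cm",np.round(d,2),"rot deg",np.round(w,1),"|pos",np.round(s["position"],4))
E
python3 - <<'E'
from h import *
c=optics.get_calibration("top"); f=lambda u,v,z:unproj("top",(110+u/4.2-.4,100+v/4.2-.4),z,c)
h=f(550,347,.11);hn=f(563,278,.12);t=f(592,93,.11);print("head",h,"neck",hn,"tail",t,np.linalg.norm(h-t))
a=(h-t)[:2];y=np.degrees(np.arctan2(a[1],a[0]));print("yaw",y)
print("rim",[f(*p,.11) for p in((154,374),(92,374),(217,374),(154,310),(154,438))])
print("bar",f(531,399,.085),f(708,387,.085))
print("hinge rod",f(477,122,.085),f(715,102,.085))
g=t+(h-t)*.2; print("grasp",g); delta([g[0],g[1],.2],down(y))
E
```

```text
head [0.50611572 0.03181349 0.11      ] neck [0.55418479 0.02300855 0.12      ] tail [0.6947031  0.00424339 0.11      ] 0.19059199835826396
yaw 171.68269383674615
rim [array([0.48364447, 0.3148745 , 0.11      ]), array([0.48314641, 0.36007123, 0.11      ]), array([0.48414494, 0.26926092, 0.11      ]), array([0.53014284, 0.31748903, 0.11      ]), array([0.4377297 , 0.31239675, 0.11      ])]
bar [0.47187245 0.04594402 0.085     ] [ 0.4820067  -0.08224039  0.085     ]
hinge rod [0.67978222 0.09016805 0.085     ] [ 0.69721705 -0.08753926  0.085     ]
grasp [0.65698562 0.00975741 0.11      ]
delta cm [-60.95 -32.98   1.27] rot deg [  0.    0.  -12.8] |pos [0.2068 0.5366 0.2128]
```

servo_tool(increments=[[-4.06, -2.2, 0, 0, 0, 0, -1], [-4.06, -2.2, 0, 0, 0, 0, -1], [-4.06, -2.2, 0, 0, 0, 0, -1], [-4.06, -2.2, 0, 0, 0, 0, -1], [-4.06, -2.2, 0, 0, 0, 0, -1]], squeeze=60)

```text
clock: 1.9
position: [0.3576, 0.3596, 0.2129]
ee_rot: [0.0, 0.183, 0.983, 0.0]
contact_force: [0.8, 1.4, 0.3]
width: 0.0851
gripper_force: 0.0
```

servo_tool(increments=[[-4.06, -2.2, 0, 0, 0, 0, -1], [-4.06, -2.2, 0, 0, 0, 0, -1], [-4.06, -2.2, 0, 0, 0, 0, -1], [-4.06, -2.2, 0, 0, 0, 0, -1], [-4.06, -2.2, 0, 0, 0, 0, -1]])

```text
clock: 2.4
position: [0.5076, 0.1837, 0.2129]
ee_rot: [0.0, 0.183, 0.983, 0.0]
contact_force: [1.0, 1.0, -0.4]
width: 0.0852
gripper_force: 0.0
```

servo_tool(increments=[[-4.06, -2.2, 0, 0, 0, 0, -1], [-4.06, -2.2, 0, 0, 0, 0, -1], [-4.06, -2.2, 0, 0, 0, 0, -1], [-4.06, -2.2, 0, 0, 0, 0, -1], [-4.06, -2.2, 0, 0, 0, 0, -1]])

```text
clock: 2.9
position: [0.6575, 0.008, 0.2127]
ee_rot: [0.0, 0.183, 0.983, 0.0]
contact_force: [0.8, 1.2, 0.5]
width: 0.0854
gripper_force: 0.0
```

servo_tool(increments=[[0, 0, 0, 0, 0, -6.4, -0.3], [0, 0, 0, 0, 0, -6.4, -0.3], [0, 0, 0, 0, 0, 0, -0.3], [0, 0, 0, 0, 0, 0, -0.3], [0, 0, 0, 0, 0, 0, -0.3]])

```text
clock: 3.4
position: [0.6563, 0.01, 0.2129]
ee_rot: [0.0, 0.073, 0.997, 0.0]
contact_force: [0.1, 0.1, -0.1]
width: 0.0556
gripper_force: 0.0
```

Run:
```python
from h import *
s=manip.get_state(); c=optics.get_calibration("wrist"); im=optics.get_image("wrist"); print(s["qpos"].round(4),s["position"])
for q in finder.silhouettes("scraper","wrist"):
    m=np.asarray(q["region"]).astype(np.uint8); r=cv2.minAreaRect(np.argwhere(m)[:,::-1].astype(np.float32))
    print(q["p"],q["box"],[unproj("wrist",p,.12,c)[:2].round(4) for p in cv2.boxPoints(r)])
g=np.array([.657,.0098,.12]); u=np.array([-.9895,.1447,0])
for P in proj("wrist",[g+u*k for k in(-.04,0,.06,.1)],c): cv2.circle(im,tuple(int(v) for v in P),3,(255,0,0),-1)
save("d.png",im)
```

```text
[-9.0700e-02  3.9920e-01  1.3176e+00  1.0000e-04  1.4245e+00 -1.5161e+00] [0.6562605  0.01001207 0.21286087]
0.6 [259.6, 115.7, 35.9, 214.4] [array([ 0.6879, -0.0142]), array([0.503 , 0.0213]), array([0.5076, 0.0487]), array([0.6939, 0.0199])]
0.34 [483.4, 16.1, 57.2, 32.2] [array([0.5202, 0.1932]), array([0.5265, 0.2388]), array([0.5496, 0.2415]), array([0.543 , 0.1946])]
```

View pics/d.png

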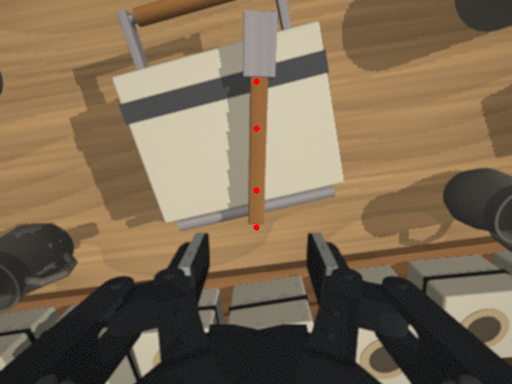

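The wrist view shows the handle running from (257,225) to (258,78) and the steel head at (260,45). My red prediction points lie within 1–4 px of it, so a small correction is enough before I descend.

servo_tool(increments=[[0, 0.15, 2.2, 0, 0, 1.4, -0.3], [0, 0, 2.4, 0, 0, 0, -0.3], [0, 0, 2.4, 0, 0, 0, -0.3], [0, 0, 2.0, 0, 0, 0, -0.3], [0, 0, 1.0, 0, 0, 0, -0.3]])

```text
clock: 4.0
position: [0.6553, 0.0116, 0.1108]
ee_rot: [-0.002, 0.084, 0.996, 0.0]
contact_force: [0.0, -0.9, -0.0]
width: 0.0553
gripper_force: 0.0
```

servo_tool(increments=[[0, 0, 0, 0, 0, 0, 1], [0, 0, 0, 0, 0, 0, 1], [0, 0, 0, 0, 0, 0, 1], [0, 0, 0, 0, 0, 0, 1], [0, 0, 0, 0, 0, 0, 1]])

```text
clock: 4.5
position: [0.6571, 0.0111, 0.1136]
ee_rot: [0.001, 0.084, 0.996, 0.0]
contact_force: [1.0, 0.3, 0.4]
width: 0.0001
gripper_force: 0.0
```

The fingers closed on nothing, so I'll look.

Run:
```python
from h import *
s=manip.get_state();print(s["width"],s["position"]); im=optics.get_image("wrist"); b=optics.get_image("side")[120:220,220:340]
b=cv2.resize(b,(461,384),interpolation=cv2.INTER_CUBIC)
save("e.png",cv2.resize(np.hstack([im,b]),(797,315)))
```

```text
6.79029103670472e-05 [0.65705017 0.01111568 0.113586  ]
```

View pics/e.png

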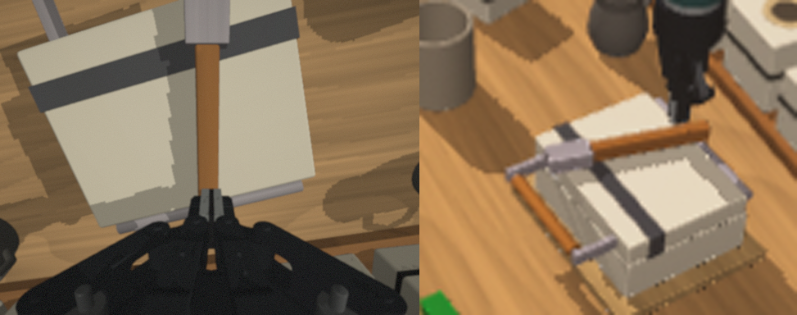

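The closed fingers sit on top of the handle: they cover it at (208,190), and the tail shows behind them at (210,255). They were too high. I'll reopen partway and feel downward.

servo_tool(increments=[[0, 0, 0, 0, 0, 0, 0.1], [0, 0, 0, 0, 0, 0, 0.1], [0, 0, 0, 0, 0, 0, 0.1], [0, 0, 0.3, 0, 0, 0, 0.1], [0, 0, 0, 0, 0, 0, 0.1]])

```text
clock: 5.1
position: [0.6562, 0.0112, 0.1092]
ee_rot: [-0.0, 0.084, 0.996, 0.0]
contact_force: [0.4, 0.8, 1.0]
width: 0.0384
gripper_force: 0.0
```

servo_tool(increments=[[0, 0, 0.2, 0, 0, 0, 0.1], [0, 0, 0, 0, 0, 0, 0.1], [0, 0, 0.2, 0, 0, 0, 0.1], [0, 0, 0, 0, 0, 0, 0.1], [0, 0, 0, 0, 0, 0, 0.1]])

```text
clock: 5.6
position: [0.6566, 0.0112, 0.1056]
ee_rot: [-0.0, 0.084, 0.996, 0.0]
contact_force: [0.7, 0.3, 0.1]
width: 0.0387
gripper_force: 0.0
```

servo_tool(increments=[[0, 0, 0, 0, 0, 0, 0.5], [0, 0, 0, 0, 0, 0, 0.5], [0, 0, 0, 0, 0, 0, 1], [0, 0, 0, 0, 0, 0, 1], [0, 0, 0, 0, 0, 0, 1]])

```text
clock: 6.1
position: [0.6566, 0.0111, 0.1058]
ee_rot: [0.0, 0.084, 0.996, 0.0]
contact_force: [-0.2, 0.6, 0.7]
width: 0.0003
gripper_force: 0.0
```

Run:
```python
from h import *
s=manip.get_state();p=s["position"];R=rot(s);z=R.apply([0,0,1]); print(p,s["qpos"].round(4))
im=optics.get_image("side");im=cv2.resize(im[100:220,230:350],(600,600),interpolation=cv2.INTER_CUBIC)
for k,col in((.008,(255,0,0)),(-.011,(0,255,0)),(-.065,(0,0,255))):
    q=(proj("side",[p+z*k])[0]-[230,100])*5+2; cv2.circle(im,tuple(int(v) for v in q),4,col,-1)
for a in([.506,.0318,.12],[.6947,.0042,.12],[.6947,.0042,.1]):
    q=(proj("side",[a])[0]-[230,100])*5+2; cv2.circle(im,tuple(int(v) for v in q),4,(255,255,0),-1)
save("f.png",im)
```

```text
[0.65663467 0.0111347  0.10575972] [-8.9000e-02  4.6650e-01  1.4790e+00  1.0000e-04  1.1959e+00 -1.4909e+00]
```

View pics/f.png

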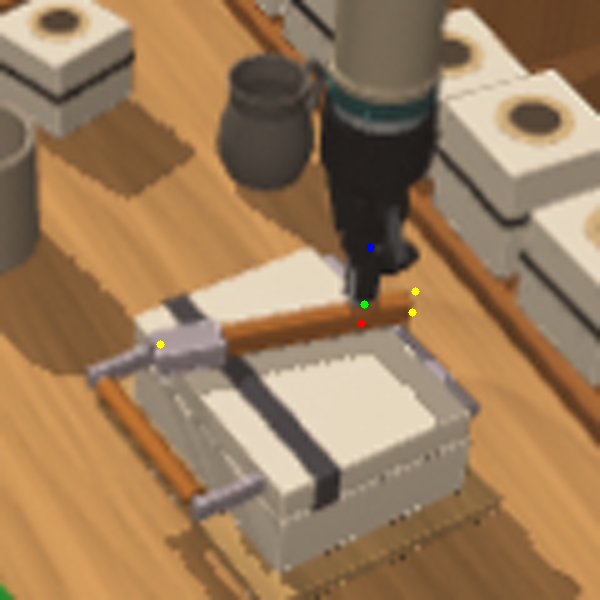

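The handle matches its predicted height, but the fingers end about where I expected the grasp point, at (365,303). They don't reach the red tip point at (362,323), so they sit higher than I assumed. I'll open and feel further down.

servo_tool(increments=[[0, 0, 0, 0, 0, 0, 0.1], [0, 0, 0, 0, 0, 0, 0.1], [0, 0, 0, 0, 0, 0, 0.1], [0, 0, 0.2, 0, 0, 0, 0.1], [0, 0, 0.2, 0, 0, 0, 0.1]])

```text
clock: 6.65
position: [0.6566, 0.0112, 0.1016]
ee_rot: [0.0, 0.084, 0.996, 0.0]
contact_force: [0.9, -0.7, -0.4]
width: 0.0385
gripper_force: 0.0
```

servo_tool(increments=[[0, 0, 0.2, 0, 0, 0, 0.1], [0, 0, 0.1, 0, 0, 0, 0.1], [0, 0, 0.1, 0, 0, 0, 0.1], [0, 0, 0, 0, 0, 0, 0.1], [0, 0, 0, 0, 0, 0, 0.1]])

```text
clock: 7.15
position: [0.6566, 0.0112, 0.0977]
ee_rot: [0.0, 0.084, 0.996, 0.0]
contact_force: [0.4, -1.0, 0.7]
width: 0.0379
gripper_force: 0.0
```

servo_tool(increments=[[0, 0, 0.2, 0, 0, 0, 0.1], [0, 0, 0, 0, 0, 0, 0.1], [0, 0, 0.2, 0, 0, 0, 0.1], [0, 0, 0, 0, 0, 0, 0.1], [0, 0, 0, 0, 0, 0, 0.1]])

```text
clock: 7.65
position: [0.6566, 0.0112, 0.0936]
ee_rot: [-0.0, 0.084, 0.996, 0.0]
contact_force: [0.2, 0.0, -0.4]
width: 0.0383
gripper_force: 0.0
```

servo_tool(increments=[[0, 0, 0, 0, 0, 0, 0.5], [0, 0, 0, 0, 0, 0, 0.5], [0, 0, 0, 0, 0, 0, 1], [0, 0, 0, 0, 0, 0, 1], [0, 0, 0, 0, 0, 0, 1]])

```text
clock: 8.15
position: [0.6568, 0.0109, 0.094]
ee_rot: [0.0, 0.084, 0.996, -0.0]
contact_force: [-0.6, -0.5, 1.8]
width: 0.0139
gripper_force: 59.9
```

servo_tool(increments=[[0, 0, 0, 0, 0, 0, 0.3], [0, 0, 0, 0, 0, 0, 0.3], [0, 0, 0.2, 0, 0, 0, 0.3], [0, 0, 0.2, 0, 0, 0, 0.3], [0, 0, 0, 0, 0, 0, 0.3]])

```text
clock: 8.65
position: [0.6562, 0.0113, 0.0891]
ee_rot: [-0.001, 0.084, 0.996, 0.0]
contact_force: [1.0, -0.3, 0.6]
width: 0.0298
gripper_force: 0.0
```

servo_tool(increments=[[0, 0, 0.2, 0, 0, 0, 0.3], [0, 0, 0, 0, 0, 0, 0.5], [0, 0, 0, 0, 0, 0, 1], [0, 0, 0, 0, 0, 0, 1], [0, 0, 0, 0, 0, 0, 1]])

```text
clock: 9.15
position: [0.6567, 0.011, 0.0877]
ee_rot: [0.0, 0.084, 0.996, -0.0]
contact_force: [-0.3, -0.9, 0.2]
width: 0.0144
gripper_force: 62.0
```

It's gripped. Lifting now.

servo_tool(increments=[[0, 0, -1, 0, 0, 0, 1], [0, 0, -3, 0, 0, 0, 1], [0, 0, -4, 0, 0, 0, 1], [0, 0, -4, 0, 0, 0, 1], [0, 0, -4, 0, 0, 0, 1]])

```text
clock: 9.65
position: [0.6564, 0.0113, 0.2497]
ee_rot: [0.0, 0.084, 0.996, 0.0]
contact_force: [0.7, -0.2, -1.6]
width: 0.0144
gripper_force: 61.7
```

```bash
cat > fit.py <<'E'
from h import *
from scipy.optimize import least_squares
def fk(q,p):
    h,a1,off,L2,b3,L4,L6=p
    R=Ro.from_euler('z',q[0]); Q=R*Ro.from_euler('y',q[1]); pos=R.apply([a1,off,h])+Q.apply([0,0,L2])
    Q=Q*Ro.from_euler('y',q[2]); pos=pos+Q.apply([b3,0,L4]); Q=Q*Ro.from_euler('z',q[3])*Ro.from_euler('y',q[4])*Ro.from_euler('z',q[5])
    return pos+Q.apply([0,0,L6]),Q
data=[([1.08200213,.276614,1.506179,0,1.360689,-.120995],[.2064769,.536026,.2118104]),([-.0907,.3992,1.3176,.0001,1.4245,-1.5161],[.65626,.010012,.212861]),([-.0890,.4665,1.479,.0001,1.1959,-1.4909],[.656635,.011135,.10576])]
E
python3 - <<'E'
from fit import *
s=manip.get_state(); print(s["width"],s["contact_force"].round(2)); data.append((s["qpos"],s["position"])); print(s["qpos"],s["position"],s["ee_rot"])
open("fit.py","a").write(f"data.append(({s['qpos'].tolist()},{s['position'].tolist()}))\n")
r=least_squares(lambda p:np.concatenate([fk(q,p)[0]-x for q,x in data]+[.01*(np.array(p)-[.3,0,.07,.4,0,.4,.2])]),[.3,0,.07,.4,0,.4,.2])
print(r.x.round(4),r.fun.round(4)); print(rot(s).as_matrix().round(3),fk(s["qpos"],r.x)[1].as_matrix().round(3))
im=optics.get_image("side"); save("g.png",np.hstack([cv2.resize(im[80:240,200:360],(400,400),interpolation=cv2.INTER_CUBIC),cv2.resize(optics.get_image("wrist"),(400,400))]))
E
```

```text
0.014378720269183444 [ 0.69 -0.2  -1.58]
[-8.88626288e-02  3.84770339e-01  1.25106707e+00  3.20708147e-04
  1.50530452e+00 -1.49081628e+00] [0.65640617 0.011314   0.24971755] [2.26073756e-04 8.43315134e-02 9.96437715e-01 1.59010175e-04]
[1.302e-01 6.000e-04 6.940e-02 6.274e-01 6.010e-02 4.213e-01 3.747e-01] [ 0.0001  0.0002 -0.0001 -0.      0.      0.     -0.0001 -0.      0.0001
 -0.0001  0.      0.     -0.0017  0.     -0.      0.0023  0.0006  0.0002
  0.0017]
[[-0.986  0.168  0.   ]
 [ 0.168  0.986  0.   ]
 [-0.     0.    -1.   ]] [[-0.168 -0.986  0.   ]
 [-0.986  0.168  0.   ]
 [-0.    -0.    -1.   ]]
```

View pics/g.png

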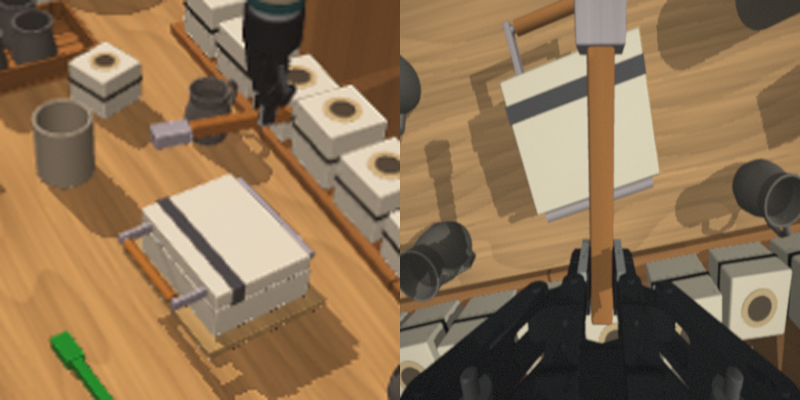

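The scraper is held level in the fingers, with the head at (600,25) in the wrist view, and the cover is clear. I'll tilt the head down a little, partly to pin down the arm model.

servo_tool(increments=[[0, 0, -1, 0, -6, 0, 1], [0, 0, -1, 0, -8, 0, 1], [0, 0, 0, 0, -8, 0, 1], [0, 0, 0, 0, -8, 0, 1], [0, 0, 0, 0, 0, 0, 1]])

```text
clock: 10.25
position: [0.6441, 0.0128, 0.2588]
ee_rot: [0.249, 0.081, 0.965, -0.022]
contact_force: [-2.2, 0.6, -3.4]
width: 0.0144
gripper_force: 61.8
```

```bash
cat > plan.py <<'E'
from fit import *
LO=np.array([-2.89,-.75,.22,-1.18,.11,-2.7]);HI=np.array([2.89,2.08,2.7,4.32,2.71,2.7])
P=least_squares(lambda p:np.concatenate([fk(q,p)[0]-x for q,x in data]+[.01*(np.array(p)-[.3,0,.07,.4,0,.4,.2])]),[.3,0,.07,.4,0,.4,.2]).x
Z90=Ro.from_euler('z',90,degrees=True)
def ik(p,R,q0):
    f=lambda q:np.concatenate([(lambda a:np.concatenate([(a[0]-p)*10,((R.inv()*a[1]*Z90).as_rotvec())]))(fk(q,P)),1e-4*(q-q0)])
    r=least_squares(f,np.clip(q0,LO+.01,HI-.01),bounds=(LO,HI)); return r.x,np.linalg.norm(r.fun[:6])
def pose(phi,t):  # scraper direction azimuth phi, dipped t
    return down(phi)*Ro.from_euler('y',-t,degrees=True)
E
python3 - <<'E'
from fit import *
s=manip.get_state(); print(s["qpos"].round(3),s["position"],s["width"])
open("fit.py","a").write(f"data.append(({s['qpos'].tolist()},{s['position'].tolist()}))\n")
E
python3 - <<'E'
from plan import *
print(P.round(4)); C=np.array([.4838,.3148,0]);s=manip.get_state()
for phi in range(0,360,30):
  out=[]
  u=np.array([np.cos(np.radians(phi)),np.sin(np.radians(phi)),0])
  best=(9,)
  for t in(0,20,40,60,75):
    R=pose(phi,t);h=R.apply([1,0,0]);zt=R.apply([0,0,1])
    head=C+[0,0,.04+(.06 if t<75 else 0)]+u*.01
    tcp=head-h*.152+zt*.02
    if t==0:
        tcp[2]=.25; sols=[ik(tcp,R,np.array([.5,.35,1.3,0,1.5,q6])) for q6 in(-2,0,2)]; q,e=min(sols,key=lambda a:a[1])
    else: q,e=ik(tcp,R,q)
    out.append((round(e,3),q.round(2).tolist()))
  print(phi,[o[0] for o in out],out[0][1],out[-1][1])
E
```

```text
[-0.054  0.108  1.729 -0.078  0.804 -1.418] [0.64410034 0.01279579 0.25880044] 0.014390066743432949
[1.374e-01 4.000e-04 6.940e-02 6.285e-01 6.040e-02 4.211e-01 3.825e-01]
0 [np.float64(0.0), np.float64(0.0), np.float64(0.0), np.float64(0.0), np.float64(0.0)] [0.59, 0.09, 1.65, 0.0, 1.4, 2.17] [0.29, 0.93, 1.07, 0.42, 2.39, 1.96]
30 [np.float64(0.0), np.float64(0.0), np.float64(0.0), np.float64(0.0), np.float64(0.0)] [0.43, 0.04, 1.71, -0.0, 1.4, 1.48] [0.48, 0.98, 0.95, -0.07, 2.52, 1.5]
60 [np.float64(0.0), np.float64(0.0), np.float64(0.0), np.float64(0.0), np.float64(0.0)] [0.28, 0.07, 1.67, 0.0, 1.4, 0.81] [0.66, 0.95, 1.03, -0.54, 2.37, 1.06]
90 [np.float64(0.0), np.float64(0.0), np.float64(0.0), np.float64(0.0), np.float64(0.0)] [0.21, 0.16, 1.56, -0.0, 1.41, 0.21] [0.83, 0.84, 1.28, -0.83, 2.06, 0.87]
120 [np.float64(0.0), np.float64(0.0), np.float64(0.0), np.float64(0.0), np.float64(0.0)] [0.21, 0.28, 1.41, -0.0, 1.45, -0.31] [0.97, 0.71, 1.63, -1.07, 1.69, 0.85]
150 [np.float64(0.0), np.float64(0.0), np.float64(0.0), np.float64(0.039), np.float64(0.239)] [0.28, 0.38, 1.26, -
[... 364 characters left out ...]
 2.18, 1.07, 0.11, -2.7]
240 [np.float64(0.0), np.float64(0.0), np.float64(0.07), np.float64(0.35), np.float64(0.638)] [0.57, 0.47, 1.12, 0.0, 1.56, -2.05] [0.38, 0.08, 2.13, 0.83, 0.28, -2.7]
270 [np.float64(0.0), np.float64(0.088), np.float64(0.346), np.float64(0.623), np.float64(0.896)] [0.65, 0.4, 1.23, -0.0, 1.51, -2.49] [0.27, 0.14, 1.91, 0.62, 0.82, -2.7]
300 [np.float64(0.21), np.float64(0.424), np.float64(0.686), np.float64(0.939), np.float64(1.162)] [0.78, 0.3, 1.39, -0.13, 1.44, -2.7] [0.2, 0.39, 1.57, 0.57, 1.46, -2.7]
330 [np.float64(0.06), np.float64(0.0), np.float64(0.0), np.float64(0.0), np.float64(0.0)] [0.66, 0.18, 1.54, 0.04, 1.42, 2.7] [0.11, 0.82, 1.35, 0.72, 2.09, 2.17]
```

The arm model fits. Pointing the head towards +y (azimuth 90°) gives the best joint margins. I'll work out the transit to above the crock.

```bash
cat >> plan.py <<'E'
def rows(p,R,n,g,p0=None,R0=None,wp=None):
    s=manip.get_state(); p0=s["position"] if p0 is None else p0; R0=rot(s) if R0 is None else R0
    w=(R0.inv()*R).as_rotvec(); cp,cR=np.array(p0),R0; p=np.array(p)
    for k in range(1,n+1):
        tp=p0+(p-p0)*k/n; d=np.round(cR.inv().apply(tp-cp)*100,2); r=np.round(np.degrees((cR.inv()*(R0*Ro.from_rotvec(w*k/n))).as_rotvec()),1)
        print([*d.tolist(),*r.tolist(),g],end=",\n" if k%5==0 else ", ")
        cp=cp+cR.apply(d/100); cR=cR*Ro.from_rotvec(np.radians(r))
    return cp,cR
def tgt(phi,t,zh,along=.01,C=(.4838,.3148),L=.152,o=.02):
    R=pose(phi,t);u=np.array([np.cos(np.radians(phi)),np.sin(np.radians(phi)),0]); return np.array([*C,zh])+u*along-R.apply([L,0,-o]),R
E
python3 - <<'E'
from plan import *
p,R=tgt(90,45,.17,.0); print(p); a=rows(p,R,15,1)
q=manip.get_state()["qpos"]; 
for k in range(1,16):
    s=manip.get_state();R0=rot(s); q,e=ik(s["position"]+(p-s["position"])*k/15,R0*Ro.from_rotvec((R0.inv()*R).as_rotvec()*k/15),q)
    if k%3==0: print(q.round(2),round(e,4),(R0*Ro.from_rotvec((R0.inv()*R).as_rotvec()*k/15)).as_matrix()[2].round(2))
E
```

```text
[0.4838     0.19317763 0.2633381 ]
[1.08, 1.01, -0.64, 3.2, -0.9, 4.3, 1], [1.15, 0.88, -0.7, 3.3, -0.9, 4.3, 1], [1.19, 0.76, -0.77, 3.2, -0.8, 4.3, 1], [1.23, 0.62, -0.83, 3.2, -0.9, 4.3, 1], [1.26, 0.48, -0.88, 3.2, -0.9, 4.3, 1],
[1.28, 0.33, -0.92, 3.3, -0.9, 4.3, 1], [1.28, 0.18, -0.95, 3.2, -0.9, 4.3, 1], [1.28, 0.03, -0.98, 3.2, -0.9, 4.3, 1], [1.25, -0.11, -1.0, 3.3, -0.9, 4.3, 1], [1.23, -0.27, -1.01, 3.2, -0.8, 4.2, 1],
[1.19, -0.42, -1.0, 3.2, -0.9, 4.3, 1], [1.13, -0.55, -1.0, 3.2, -0.9, 4.3, 1], [1.07, -0.7, -0.98, 3.3, -0.9, 4.3, 1], [1.0, -0.83, -0.95, 3.2, -0.9, 4.3, 1], [0.92, -0.95, -0.91, 3.2, -0.8, 4.3, 1],
[ 0.17  0.11  1.75 -0.44  0.88 -0.74] 0.0 [-0.53 -0.03 -0.85]
[ 0.38  0.16  1.72 -0.65  1.09 -0.23] 0.0 [-0.58 -0.05 -0.82]
[ 0.53  0.25  1.63 -0.7   1.35  0.14] 0.0 [-0.62 -0.05 -0.78]
[ 0.62  0.36  1.51 -0.67  1.59  0.42] 0.0 [-0.67 -0.03 -0.74]
[ 0.66  0.45  1.38 -0.61  1.81  0.67] 0.0 [-0.71 -0.   -0.71]
```

servo_tool(increments=[[1.08, 1.01, -0.64, 3.2, -0.9, 4.3, 1], [1.15, 0.88, -0.7, 3.3, -0.9, 4.3, 1], [1.19, 0.76, -0.77, 3.2, -0.8, 4.3, 1], [1.23, 0.62, -0.83, 3.2, -0.9, 4.3, 1], [1.26, 0.48, -0.88, 3.2, -0.9, 4.3, 1]])

```text
clock: 10.75
position: [0.6022, 0.0702, 0.2682]
ee_rot: [0.278, 0.292, 0.908, -0.11]
contact_force: [-0.2, 0.7, -1.6]
width: 0.0145
gripper_force: 61.8
```

servo_tool(increments=[[1.28, 0.33, -0.92, 3.3, -0.9, 4.3, 1], [1.28, 0.18, -0.95, 3.2, -0.9, 4.3, 1], [1.28, 0.03, -0.98, 3.2, -0.9, 4.3, 1], [1.25, -0.11, -1.0, 3.3, -0.9, 4.3, 1], [1.23, -0.27, -1.01, 3.2, -0.8, 4.2, 1]])

```text
clock: 11.25
position: [0.5483, 0.131, 0.2685]
ee_rot: [0.285, 0.486, 0.803, -0.194]
contact_force: [0.6, 0.1, -1.1]
width: 0.0141
gripper_force: 61.8
```

servo_tool(increments=[[1.19, -0.42, -1.0, 3.2, -0.9, 4.3, 1], [1.13, -0.55, -1.0, 3.2, -0.9, 4.3, 1], [1.07, -0.7, -0.98, 3.3, -0.9, 4.3, 1], [1.0, -0.83, -0.95, 3.2, -0.9, 4.3, 1], [0.92, -0.95, -0.91, 3.2, -0.8, 4.3, 1]])

```text
clock: 11.75
position: [0.4944, 0.191, 0.2689]
ee_rot: [0.275, 0.654, 0.653, -0.266]
contact_force: [0.9, -1.2, -1.0]
width: 0.0143
gripper_force: 61.8
```

Run:
```python
from plan import *
s=manip.get_state(); print(s["position"],s["width"],s["qpos"].round(2))
p,R=tgt(90,75,.13,.0); print(p); a=rows(p,R,5,1)
```

```text
[0.49438664 0.19101873 0.26890975] 0.014290834325374068 [ 0.65  0.45  1.37 -0.62  1.8   0.66]
[0.4838     0.25614099 0.27164434]
[0.88, -0.21, -0.96, 0.1, -6.0, -0.1, 1], [0.78, -0.2, -1.05, 0.1, -6.0, -0.1, 1], [0.66, -0.21, -1.12, 0.2, -6.0, -0.1, 1], [0.54, -0.21, -1.19, 0.1, -6.0, -0.2, 1], [0.42, -0.21, -1.24, 0.1, -6.0, -0.1, 1],
```

servo_tool(increments=[[0.88, -0.21, -0.96, 0.1, -6.0, -0.1, 1], [0.78, -0.2, -1.05, 0.1, -6.0, -0.1, 1], [0.66, -0.21, -1.12, 0.2, -6.0, -0.1, 1], [0.54, -0.21, -1.19, 0.1, -6.0, -0.2, 1], [0.42, -0.21, -1.24, 0.1, -6.0, -0.1, 1]])

```text
clock: 12.25
position: [0.4838, 0.2565, 0.2713]
ee_rot: [0.432, 0.56, 0.561, -0.43]
contact_force: [0.6, 1.0, -2.0]
width: 0.0142
gripper_force: 61.9
```

Run:
```python
from plan import *
s=manip.get_state(); p=s["position"];R=rot(s);print(p,R.as_matrix().round(2).tolist())
out=[]
for n,(x0,y0) in(("side",(170,60)),("top",(96,130))):
    im=optics.get_image(n); im=cv2.resize(im[y0:y0+100,x0:x0+100],(400,400),interpolation=cv2.INTER_CUBIC)
    for o,col in((.02,(255,0,0)),(0.011,(0,255,0))):
        g=p-R.apply([0,0,o])
        for k in(-.038,0,.152):
            q=(proj(n,[g+R.apply([k,0,0])])[0]-[x0,y0])*4+1.5; cv2.circle(im,tuple(int(v) for v in q),3,col,-1)
    q=(proj(n,[[.4838,.3148,.11]])[0]-[x0,y0])*4+1.5; cv2.circle(im,tuple(int(v) for v in q),3,(0,0,255),-1)
    out.append(im)
save("i.png",np.hstack(out))
```

```text
[0.48379331 0.25649168 0.2713356 ] [[-0.0, 1.0, 0.0], [0.26, 0.0, -0.97], [-0.97, 0.0, -0.26]]
```

View pics/i.png

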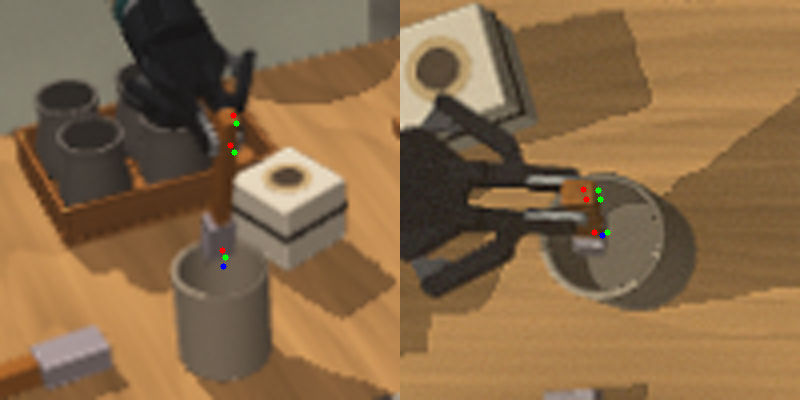

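In both views the steel head hangs just over the crock mouth: side view at (218,250), top view at (590,243), with the rim centre at (603,236). I'll lower it straight in with a small +x correction.

servo_tool(increments=[[1.9, 0.1, 0.5, 0, 0, 0, 1], [1.9, 0.1, 0.5, 0, 0, 0, 1], [1.9, 0.1, 0.5, 0, 0, 0, 1], [1.9, 0, 0.5, 0, 0, 0, 1], [1.9, 0, 0.5, 0, 0, 0, 1]])

```text
clock: 12.85
position: [0.487, 0.2544, 0.1726]
ee_rot: [0.431, 0.561, 0.562, -0.429]
contact_force: [0.2, 0.3, -2.1]
width: 0.0144
gripper_force: 62.0
```

servo_tool(increments=[[0, 0, 0, 0, 0, 0, 1], [0, 0, 0, 0, 0, 0, 1], [0, 0, 0, 0, 0, 0, 0.3], [0, 0, 0, 0, 0, 0, -0.3], [0, 0, 0, 0, 0, 0, -0.5]])

```text
clock: 13.35
position: [0.487, 0.2551, 0.175]
ee_rot: [0.432, 0.561, 0.562, -0.428]
contact_force: [0.2, -0.7, -0.0]
width: 0.057
gripper_force: 0.0
```

servo_tool(increments=[[0, 0, 0, 0, 0, 0, -1], [0, 0, 0, 0, 0, 0, -1], [0, 0, 0, 0, 0, 0, -1], [0, 0, 0, 0, 0, 0, -1], [0, 0, 0, 0, 0, 0, -1]])

```text
clock: 13.85
position: [0.4869, 0.255, 0.1739]
ee_rot: [0.432, 0.56, 0.562, -0.429]
contact_force: [-0.0, 0.1, -0.4]
width: 0.0849
gripper_force: 0.0
```

servo_tool(increments=[[0, 0, -1.5, 0, 0, 0, -1], [0, 0, -2.5, 0, 0, 0, -1], [0, 0, -3, 0, 0, 0, -1], [-2, 0, -3, 0, 0, 0, -1], [-3, 0, -2, 0, 0, 0, -1]])

```text
clock: 14.35
position: [0.486, 0.3595, 0.2522]
ee_rot: [0.432, 0.559, 0.563, -0.43]
contact_force: [0.4, 0.1, -0.1]
width: 0.0857
gripper_force: 0.0
```

servo_tool(increments=[[-4, 0, 0, 0, 4, 0, -1], [-4, 0, 0, 0, 8, 0, -1], [-2, 0, 0, 0, 8, 0, -1], [0, 0, 0, 0, 8, 0, -1], [0, 0, 0, 0, 8, 0, -1]])

```text
clock: 14.85
position: [0.4863, 0.3258, 0.3493]
ee_rot: [0.235, 0.666, 0.669, -0.231]
contact_force: [1.0, -0.7, 0.6]
width: 0.0852
gripper_force: 0.0
```

Run:
```python
from plan import *
out=[]
for n,(x0,y0,w) in(("side",(170,60,100)),("top",(96,130,100))):
    im=optics.get_image(n); out.append(cv2.resize(im[y0:y0+w,x0:x0+w],(400,400),interpolation=cv2.INTER_CUBIC))
    for l in("crock_rim","scraper_head","sleeve","cover_hinge","mould"): print(n,l,[(np.round(q["at"],1),round(q["p"],2),unproj(n,q["at"],.11 if "_r" in l else 0 if l=="mould" else .085).round(3)) for q in finder.tip_of(l,n)[:3]])
save("j.png",np.hstack(out))
# bar grasp: tool y along mould x
y=np.degrees(np.arctan2(.1287,-.0101)); print("bar yaw",y)
s=manip.get_state();print(s["position"],s["qpos"].round(2))
# next: above the bar, tool down
for yy in(y,y-180):
    q,e=ik(np.array([.477,-.018,.2]),down(yy),np.array([0,.3,1.5,0,1.3,0])); print(yy,q.round(2),e)
```

```text
side crock_rim [(array([227.3, 125.8]), 0.71, array([0.491, 0.314, 0.11 ]))]
side scraper_head [(array([193. , 150.1]), 0.79, array([0.329, 0.263, 0.085])), (array([221.5, 212.7]), 0.64, array([ 0.314, -0.068,  0.085]))]
side sleeve [(array([258.3, 186.4]), 0.59, array([ 0.473, -0.011,  0.085]))]
side cover_hinge [(array([307.7, 166.3]), 0.55, array([0.678, 0.005, 0.085]))]
side mould [(array([288.7, 190. ]), 0.72, array([ 0.602, -0.002,  0.   ]))]
top crock_rim [(array([146.2, 188.9]), 0.56, array([0.483, 0.315, 0.11 ]))]
top scraper_head [(array([257.4, 238.8]), 0.9, array([ 0.339, -0.02 ,  0.085])), (array([137.9, 227.7]), 0.74, array([0.367, 0.342, 0.085])), (array([154.9, 188.9]), 0.53, array([0.487, 0.296, 0.085]))]
top sleeve [(array([253.5, 195.1]), 0.5, array([ 0.471, -0.007,  0.085])), (array([153.2, 191.2]), 0.27, array([0.479, 0.3  , 0.085]))]
top cover_hinge [(array([251.2, 126.9]), 0.91, array([0.686, 0.002, 0.085]))]
top mould [(array([255.4, 158.3]), 0.93, array([ 0.605, -0.012,  0.   ]))]
bar yaw 94.48720874630544
[0.48634823 0.32596533 0.34615945] [ 0.77  0.53  0.98 -0.55  2.07  0.61]
94.48720874630544 [-0.18  0.14  1.72 -0.    1.28 -0.26] 6.387723751654419e-09
-85.51279125369456 [-0.26  0.12  1.74  0.09  1.27  2.7 ] 0.11855805963321285
```

View pics/j.png

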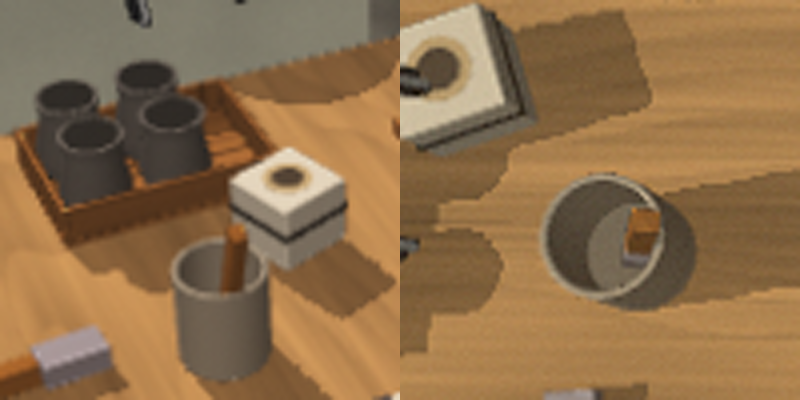

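The scraper stands upright in the crock, leaning on the rim with its head down: (235,255) in the side view, (640,235) in the top view. The crock hasn't moved. Next I'll go to the bar.

Run:
```python
from plan import *
a=rows([.477,-.018,.19],down(94.5),10,.1)
```

```text
[-1.68, -0.11, 3.38, -0.1, 3.9, -0.4, 0.1], [-1.91, -0.13, 3.26, -0.2, 3.9, -0.4, 0.1], [-2.13, -0.16, 3.12, -0.1, 3.9, -0.4, 0.1], [-2.33, -0.18, 2.96, -0.2, 3.9, -0.4, 0.1], [-2.53, -0.2, 2.81, -0.1, 3.9, -0.4, 0.1],
[-2.71, -0.23, 2.62, -0.2, 3.9, -0.4, 0.1], [-2.88, -0.26, 2.43, -0.1, 3.9, -0.4, 0.1], [-3.04, -0.28, 2.23, -0.2, 4.0, -0.4, 0.1], [-3.18, -0.31, 2.01, -0.1, 3.9, -0.4, 0.1], [-3.31, -0.33, 1.79, -0.2, 3.9, -0.4, 0.1],
```

servo_tool(increments=[[-1.68, -0.11, 3.38, -0.1, 3.9, -0.4, 0.1], [-1.91, -0.13, 3.26, -0.2, 3.9, -0.4, 0.1], [-2.13, -0.16, 3.12, -0.1, 3.9, -0.4, 0.1], [-2.33, -0.18, 2.96, -0.2, 3.9, -0.4, 0.1], [-2.53, -0.2, 2.81, -0.1, 3.9, -0.4, 0.1]])

```text
clock: 15.95
position: [0.4815, 0.1526, 0.2685]
ee_rot: [0.12, 0.682, 0.712, -0.118]
contact_force: [1.8, -0.2, 0.6]
width: 0.0383
gripper_force: 0.0
```

servo_tool(increments=[[-2.71, -0.23, 2.62, -0.2, 3.9, -0.4, 0.1], [-2.88, -0.26, 2.43, -0.1, 3.9, -0.4, 0.1], [-3.04, -0.28, 2.23, -0.2, 4.0, -0.4, 0.1], [-3.18, -0.31, 2.01, -0.1, 3.9, -0.4, 0.1], [-3.31, -0.33, 1.79, -0.2, 3.9, -0.4, 0.1]])

```text
clock: 16.45
position: [0.4769, -0.0194, 0.1905]
ee_rot: [-0.0, 0.679, 0.735, 0.003]
contact_force: [0.8, 0.2, -0.3]
width: 0.0385
gripper_force: 0.0
```

servo_tool(increments=[[0, 0, 0, 0, 0, 0, 0.1], [0, 0, 0, 0, 0, 0, 0.1], [0, 0, 0, 0, 0, 0, 0.1], [0, 0, 0, 0, 0, 0, 0.1], [0, 0, 0, 0, 0, 0, 0.1]])

```text
clock: 16.95
position: [0.4773, -0.0165, 0.191]
ee_rot: [0.0, 0.678, 0.735, 0.002]
contact_force: [-0.3, 0.3, -0.8]
width: 0.0387
gripper_force: 0.0
```

Run:
```python
from plan import *
c=optics.get_calibration("wrist");im=optics.get_image("wrist")
s=manip.get_state();R=rot(s);print(s["position"],R.as_matrix().round(3).tolist())
for l in("sleeve","cover"):
  for q in finder.silhouettes(l,"wrist")[:2]:
    m=np.asarray(q["region"]).astype(np.uint8); r=cv2.minAreaRect(np.argwhere(m)[:,::-1].astype(np.float32)); b=cv2.boxPoints(r)
    print(l,round(q["p"],2),np.round(q["box"]),[unproj("wrist",p,.085,c)[:2].round(4).tolist() for p in b],unproj("wrist",r[0],.085,c).round(4))
print([(q["at"],q["p"],unproj("wrist",q["at"],.085,c).round(4)) for q in finder.tip_of("sleeve","wrist")[:2]])
b=np.array([.477,-.018,.085]);d=np.array([-.078,.997,0])
for P in proj("wrist",[b+d*k for k in(-.06,0,.06)],c): cv2.circle(im,tuple(int(v) for v in P),3,(255,0,0),-1)
save("k.png",im)
```

```text
[ 0.47727311 -0.01669392  0.19091317] [[-0.081, 0.997, 0.003], [0.997, 0.081, 0.003], [0.003, 0.003, -1.0]]
sleeve 0.84 [257. 186.  17. 114.] [[0.4631, 0.0447], [0.4803, 0.0461], [0.4918, -0.0808], [0.472, -0.0823]] [ 0.4764 -0.0139  0.085 ]
cover 0.78 [368. 177. 242. 199.] [[0.4747, -0.1232], [0.4614, 0.0865], [0.6822, 0.1033], [0.7506, -0.1046]] [0.5891 0.0019 0.085 ]
[]
```

View pics/k.png

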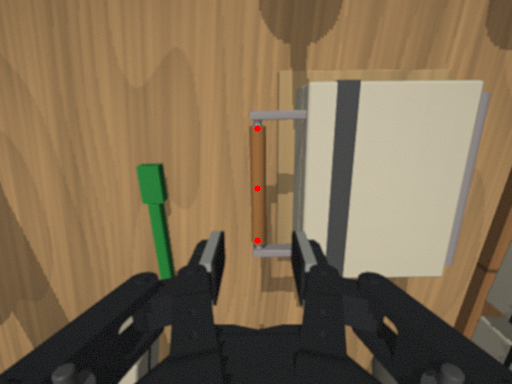

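The bar runs from (257,120) to (257,245) and my points lie right on it, between the open fingers. I'll descend and close.

servo_tool(increments=[[0, 0, 3, 0, 0, 0, 0.1], [0, 0, 3, 0, 0, 0, 0.1], [0, 0, 2.5, 0, 0, 0, 0.1], [0, 0, 2, 0, 0, 0, 0.1], [0, 0, 1, 0, 0, 0, 0.1]])

```text
clock: 17.65
position: [0.4762, -0.0174, 0.074]
ee_rot: [-0.001, 0.679, 0.734, 0.001]
contact_force: [-0.6, 0.7, 0.2]
width: 0.0383
gripper_force: 0.0
```

servo_tool(increments=[[0, 0, 1, 0, 0, 0, 0.1], [0, 0, 0.8, 0, 0, 0, 0.1], [0, 0, 0.5, 0, 0, 0, 0.1], [0, 0, 0, 0, 0, 0, 0.1], [0, 0, 0, 0, 0, 0, 0.1]])

```text
clock: 18.15
position: [0.4779, -0.0179, 0.053]
ee_rot: [0.0, 0.679, 0.734, 0.002]
contact_force: [0.1, 0.2, 0.5]
width: 0.0383
gripper_force: 0.0
```

servo_tool(increments=[[0, 0, 0, 0, 0, 0, 0.5], [0, 0, 0, 0, 0, 0, 1], [0, 0, 0, 0, 0, 0, 1], [0, 0, 0, 0, 0, 0, 1], [0, 0, 0, 0, 0, 0, 1]])

```text
clock: 18.65
position: [0.4782, -0.0179, 0.0532]
ee_rot: [0.001, 0.679, 0.734, 0.003]
contact_force: [0.2, 1.1, 5.1]
width: 0.0142
gripper_force: 58.7
```

The bar is gripped. Working out the arc rows:

Run:
```python
import numpy as np
st=[1,2,2,3,3]+[4]*15+[3,3,3,2,2]+[1,1,1,0,0]; print(sum(st))
t=np.radians(np.cumsum([0]+st)); t=t
for i in range(len(st)):
    print([0,round(21*(np.cos(t[i])-np.cos(t[i+1])),2),round(-21*(np.sin(t[i+1])-np.sin(t[i])),2),0,0,0,1],end=",\n" if i%5==4 else ", ")
```

```text
87
[0, np.float64(0.0), np.float64(-0.37), 0, 0, 0, 1], [0, np.float64(0.03), np.float64(-0.73), 0, 0, 0, 1], [0, np.float64(0.05), np.float64(-0.73), 0, 0, 0, 1], [0, np.float64(0.12), np.float64(-1.09), 0, 0, 0, 1], [0, np.float64(0.18), np.float64(-1.08), 0, 0, 0, 1],
[0, np.float64(0.33), np.float64(-1.43), 0, 0, 0, 1], [0, np.float64(0.43), np.float64(-1.4), 0, 0, 0, 1], [0, np.float64(0.53), np.float64(-1.37), 0, 0, 0, 1], [0, np.float64(0.62), np.float64(-1.33), 0, 0, 0, 1], [0, np.float64(0.71), np.float64(-1.28), 0, 0, 0, 1],
[0, np.float64(0.8), np.float64(-1.23), 0, 0, 0, 1], [0, np.float64(0.88), np.float64(-1.17), 0, 0, 0, 1], [0, np.float64(0.96), np.float64(-1.11), 0, 0, 0, 1], [0, np.float64(1.04), np.float64(-1.04), 0, 0, 0, 1], [0, np.float64(1.11), np.float64(-0.96), 0, 0, 0, 1],
[0, np.float64(1.17), np.float64(-0.88), 0, 0, 0, 1], [0, np.float64(1.23), np.float64(-0.8), 0, 0, 0, 1], [0, np.float64(1.28), np.float64(-0.71), 0, 0, 0, 1], [0, np.float64(1.33), np.float64(-0.62), 0, 0, 0, 1], [0, np.float64(1.37), np.float64(-0.53), 0, 0, 0, 1],
[0, np.float64(1.05), np.float64(-0.33), 0, 0, 0, 1], [0, np.float64(1.06), np.float64(-0.28), 0, 0, 0, 1], [0, np.float64(1.08), np.float64(-0.22), 0, 0, 0, 1], [0, np.float64(0.72), np.float64(-0.11), 0, 0, 0, 1], [0, np.float64(0.73), np.float64(-0.09), 0, 0, 0, 1],
[0, np.float64(0.36), np.float64(-0.04), 0, 0, 0, 1], [0, np.float64(0.37), np.float64(-0.03), 0, 0, 0, 1], [0, np.float64(0.37), np.float64(-0.02), 0, 0, 0, 1], [0, np.float64(0.0), np.float64(-0.0), 0, 0, 0, 1], [0, np.float64(0.0), np.float64(-0.0), 0, 0, 0, 1],
```

servo_tool(increments=[[0, 0, -0.37, 0, 0, 0, 1], [0, 0.03, -0.73, 0, 0, 0, 1], [0, 0.05, -0.73, 0, 0, 0, 1], [0, 0.12, -1.09, 0, 0, 0, 1], [0, 0.18, -1.08, 0, 0, 0, 1]])

```text
clock: 19.15
position: [0.482, -0.0175, 0.0934]
ee_rot: [0.0, 0.679, 0.734, 0.003]
contact_force: [6.4, 1.8, -4.7]
width: 0.0142
gripper_force: 58.6
```

servo_tool(increments=[[0, 0.33, -1.43, 0, 0, 0, 1], [0, 0.43, -1.4, 0, 0, 0, 1], [0, 0.53, -1.37, 0, 0, 0, 1], [0, 0.62, -1.33, 0, 0, 0, 1], [0, 0.71, -1.28, 0, 0, 0, 1]])

```text
clock: 19.65
position: [0.5078, -0.0151, 0.1614]
ee_rot: [0.0, 0.679, 0.734, 0.003]
contact_force: [7.5, 2.4, -9.1]
width: 0.0145
gripper_force: 58.5
```

servo_tool(increments=[[0, 0.8, -1.23, 0, 0, 0, 1], [0, 0.88, -1.17, 0, 0, 0, 1], [0, 0.96, -1.11, 0, 0, 0, 1], [0, 1.04, -1.04, 0, 0, 0, 1], [0, 1.11, -0.96, 0, 0, 0, 1]])

```text
clock: 20.15
position: [0.5539, -0.0107, 0.2153]
ee_rot: [-0.002, 0.679, 0.734, 0.002]
contact_force: [3.6, 3.5, -9.7]
width: 0.0138
gripper_force: 58.6
```

servo_tool(increments=[[0, 1.17, -0.88, 0, 0, 0, 1], [0, 1.23, -0.8, 0, 0, 0, 1], [0, 1.28, -0.71, 0, 0, 0, 1], [0, 1.33, -0.62, 0, 0, 0, 1], [0, 1.37, -0.53, 0, 0, 0, 1]])

```text
clock: 20.65
position: [0.6157, -0.005, 0.2508]
ee_rot: [-0.004, 0.679, 0.734, 0.001]
contact_force: [-1.1, 4.9, -4.8]
width: 0.0142
gripper_force: 59.0
```

servo_tool(increments=[[0, 1.05, -0.33, 0, 0, 0, 1], [0, 1.06, -0.28, 0, 0, 0, 1], [0, 1.08, -0.22, 0, 0, 0, 1], [0, 0.72, -0.11, 0, 0, 0, 1], [0, 0.73, -0.09, 0, 0, 0, 1]])

```text
clock: 21.15
position: [0.662, -0.0006, 0.2619]
ee_rot: [-0.004, 0.679, 0.735, 0.002]
contact_force: [-1.2, 5.8, -0.5]
width: 0.0136
gripper_force: 59.4
```

servo_tool(increments=[[0, 0.36, -0.04, 0, 0, 0, 1], [0, 0.37, -0.03, 0, 0, 0, 1], [0, 0.37, -0.02, 0, 0, 0, 1], [0, 0, 0, 0, 0, 0, 1], [0, 0, 0, 0, 0, 0, 1]])

```text
clock: 21.65
position: [0.6729, 0.0004, 0.2629]
ee_rot: [-0.004, 0.679, 0.735, 0.002]
contact_force: [-0.7, 5.3, 0.3]
width: 0.0138
gripper_force: 59.5
```

Run:
```python
from plan import *
s=manip.get_state(); print(s["position"],s["contact_force"].round(1),s["width"],s["qd"].round(3))
p=s["position"]; d=p-[.4782,-.0179,.0532]; m=np.array([.9968,.0801,0]); print("along",d@m,"up",d[2],"lat",d@[-.0801,.9968,0])
for n in("top","side"):
    optics.get_image(n)
    for l in("sleeve","cover_hinge"): print(n,l,[(np.round(q["at"],1),round(q["p"],2),unproj(n,q["at"],.295 if l=="sleeve" else .085).round(3)) for q in finder.tip_of(l,n)[:2]])
    print(n,"expected bar",proj(n,[[.4782+.21*.9968,-.0179+.21*.08,.295]]))
```

```text
[6.72906395e-01 4.18194217e-04 2.62946470e-01] [-0.7  5.3  0.3] 0.013795887353151449 [-0.    -0.001  0.005  0.     0.     0.001]
along 0.19555062196613432 up 0.20974646976020714 lat 0.002663593749855383
top sleeve [(array([248.3, 107.8]), 0.74, array([0.669, 0.008, 0.295])), (array([350.4, 192.7]), 0.39, array([ 0.453, -0.247,  0.295]))]
top cover_hinge [(array([377.5, 167.7]), 0.48, array([ 0.561, -0.392,  0.085]))]
top expected bar [[251.93711601 101.05565553]]
side sleeve []
side cover_hinge [(array([307.5, 163.8]), 0.56, array([0.684, 0.016, 0.085]))]
side expected bar [[316.69516974 120.24418948]]
```

I'm at about 86°, short by 14 mm along the mould's x. Finishing slowly.

servo_tool(increments=[[0.08, 0.3, -0.02, 0, 0, 0, 1], [0.08, 0.3, -0.02, 0, 0, 0, 1], [0.08, 0.3, -0.01, 0, 0, 0, 1], [0, 0.3, 0, 0, 0, 0, 1], [0, 0.24, 0, 0, 0, 0, 1]])

```text
clock: 22.45
position: [0.6894, 0.0018, 0.2634]
ee_rot: [-0.001, 0.679, 0.734, 0.002]
contact_force: [-0.5, 5.0, -0.9]
width: 0.0137
gripper_force: 59.4
```

servo_tool(increments=[[0, 0, 0, 0, 0, 0, 1], [0, 0, 0, 0, 0, 0, 1], [0, 0, 0, 0, 0, 0, 1], [0, 0, 0, 0, 0, 0, 1], [0, 0, 0, 0, 0, 0, 1]])

```text
clock: 22.95
position: [0.6893, 0.0018, 0.2634]
ee_rot: [-0.001, 0.679, 0.734, 0.002]
contact_force: [-0.4, 5.9, -1.1]
width: 0.0138
gripper_force: 59.4
```

Run:
```python
from plan import *
s=manip.get_state(); print(s["contact_force"].round(1),s["width"],s["qd"].round(3))
p=s["position"]; d=p-[.4782,-.0179,.0532]; m=np.array([.9968,.0801,0]); print(p,"along",d@m,"up",d[2],"lat",d@[-.0801,.9968,0])
for n in("top","side"):
    im=optics.get_image(n)
    for l in("sleeve","cover"):
      for q in finder.silhouettes(l,n)[:2]: print(n,l,round(q["p"],2),np.round(q["box"],1))
    # expected slab top-edge corners at angles
    H=np.array([.4782,-.0179,.085])+.21*m; v=np.array([-.0801,.9968,0])
    for th in(85,90,95):
        a=np.radians(th); e=-m*np.cos(a)+np.array([0,0,1])*np.sin(a); nn=m*np.sin(a)+np.array([0,0,np.cos(a)])
        P=[H+e*r+nn*k+v*w for r in(.01,.165) for k in(-.015,.015) for w in(-.1,.1)]
        x=proj(n,P); print(n,th,"box",((x.min(0)+x.max(0))/2).round(1),np.ptp(x,axis=0).round(1))
```

```text
[-0.4  5.9 -1.1] 0.013774330053683177 [ 0.001  0.001  0.001 -0.001  0.     0.001]
[0.68932105 0.00183004 0.26340845] along 0.21202584306385214 up 0.21020844966493743 lat 0.002756108386351125
top sleeve 0.57 [244.7 100.4  41.7   8.6]
top sleeve 0.28 [400.1 223.9  57.1  41. ]
top cover 0.9 [249.7 112.4  73.8  33.4]
top cover 0.23 [350.5 117.9  35.4  35.5]
top 85 box [252.4 118.7] [75.1 28. ]
top 90 box [252.1 116.1] [74.9 32.6]
top 95 box [251.8 113.5] [74.6 36.8]
side sleeve 0.59 [323.  125.2  13.3  15.6]
side sleeve 0.31 [225.8 137.9  28.5  35.2]
side cover 0.68 [313.2 148.1  42.1  73.5]
side 85 box [312.6 149.3] [41.7 68.8]
side 90 box [314.8 148.6] [44.5 69.5]
side 95 box [316.6 148.1] [47.7 69.9]
```

servo_tool(increments=[[0, -0.1, 0, 0, 0, 0, 1], [0, -0.1, 0, 0, 0, 0, 1], [0, 0, 0, 0, 0, 0, 1], [0, 0, 0, 0, 0, 0, 1], [0, 0, 0, 0, 0, 0, 1]])

```text
clock: 23.75
position: [0.6872, 0.0016, 0.2634]
ee_rot: [-0.001, 0.679, 0.734, 0.002]
contact_force: [-1.2, 5.3, -2.1]
width: 0.0138
gripper_force: 59.4
```

servo_tool(increments=[[0, 0, 0, 0, 0, 0, 1], [0, 0, 0, 0, 0, 0, 1], [0, 0, 0, 0, 0, 0, 1], [0, 0, 0, 0, 0, 0, 1], [0, 0, 0, 0, 0, 0, 1]])

```text
clock: 24.25
position: [0.6872, 0.0016, 0.2634]
ee_rot: [-0.001, 0.679, 0.734, 0.002]
contact_force: [-0.1, 5.7, -1.3]
width: 0.014
gripper_force: 59.4
```

Run:
```python
from plan import *
s=manip.get_state(); print(s["contact_force"].round(1),s["width"],s["gripper_force"],np.abs(s["qd"]).max())
d=s["position"]-[.4782,-.0179,.0532]; al=d@[.9968,.0801,0]; print("along",al,"angle",90-np.degrees(np.arcsin((.21-al)/.21)))
if abs(al-.21)<.0025 and s["gripper_force"]>30: print(manip.sign_off())
```

```text
[-0.1  5.7 -1.3] 0.013976279870437978 59.4159060716629 0.0023617901460745196
along 0.20993940100480404 angle 89.98346634897311
the job is handed in; nothing more can be done
None
```

I handed the job in at about 24 s: the scraper stands head down in the crock, released, and the gripper is still holding the cover by its bar, motionless at about 90° by the arm's own position reading.

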